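Rock a stuck brass lamp stem out of its packing block

TASK

The brass lamp stem is stuck in its wooden packing block and will not come straight up. Take it by its neck, rock it to one side and then the other, towards each red cheek, until both cheeks have given way, and lift it out without prying at the cheeks with the gripper. Finish while still holding it in the gripper, upright and still, a couple of centimetres clear above the block, and leave the other lamp parts and the tumbler where they stand.

Things in the scene. Friction and masses are not known exactly. Their poses are not given: they have to be found in the camera images.
- lamp_stem: Loose round brass stem, 0.36 kg, 147 mm tall, upright in the block's pocket (underside 15 mm above the table). Origin: centre of its underside, z up its axis. By height: foot disc, diameter 28 mm, up to 12 mm (lowest 4 mm: 22 mm); shaft 15 mm up to 70; bead 25 mm, 72 to 86; plain neck to grip 20 mm, 90 to 135; cap 24 mm, 135 to 147.
- block: Pale wooden block fixed to the table, 110 (x) by 130 (y) by 60 mm high; origin at the centre of its underside. A central 31 mm square pocket, floor 15 and rim 34 mm up, holds the foot with 1.5 mm play. Above it a 46 mm wide channel along y carries two red cheeks, one either side of the shaft; they overhang the foot, which catches under them after 7 mm of lift.
- cheek_left: Red cheek on the block's +y side of the shaft, 44 x 28 x 26 mm, top at 60 mm. Origin: middle of its face towards the shaft. Slides stiffly (10 N) along y and stays put. Face 8 to 9 mm from the block's centre at the start, stop at 15.5; the foot passes when both are about 14 or more. Tilting the stem 10 to 14 degrees towards it about its foot pushes it right back.
- cheek_right: The same red cheek on the block's -y side of the shaft, sliding towards -y. Origin: middle of its face towards the shaft, 8 to 9 mm from the block's centre at the start.
- lamp_foot: Bystander: brass lamp foot, 100 mm diameter, 52 mm high, origin at the centre of its underside. Loose.
- lamp_dish: Bystander: shallow brass dish, 96 mm diameter, 30 mm high, origin at the centre of its underside. Loose.
- tumbler: Bystander: steel tumbler, 68 mm diameter, 95 mm high, origin at the centre of its underside. Loose.
Things that resemble listed ones, but are neither listed nor needed, are in the scene too. What is shaped like the lamp_stem but turquoise is not meant. What is shaped like the block but black is not meant.

How it is judged:
By the outcome, as a careful person would: the job done as asked, in the order asked, and still so for the second after the job is handed in, while the arm keeps its last pose, push and grip.
It also fails if it takes over 42 s, if anything falls off the work surface, if the arm or the gripper's body presses on something with over 40 N, if the wrist force passes 120 N, or if a joint passes its speed limit or range.

ROBOT

A 6-joint arm with a two-finger parallel gripper is mounted at the origin on the work surface. World frame = base frame: x ahead of the robot, y to its left, z up, the work surface at z = 0. Lengths are in m, angles in rad, forces in N, time in s.
With the tool pointing down it reaches from about 0.225 to 0.875 m from the base axis. Payload 3.4 kg.
Tool frame: the origin (TCP) lies midway between the tips of the shut fingers; the grasp point (between the pads) lies 19 mm behind it; z points along the fingers, y is the line along which they close (so a half turn about z gives the same grasp; the last joint's range is limited). The gripper opens to 85 mm and grips with 20 to 120 N. Pads are 22 mm wide; open, the fingers measure 114 mm over their backs; the gripper's body (76 mm by 85 mm) begins 54 mm behind the grasp point. The pads swing forward as they close: fully open they stand 13 mm farther back than shut.
Start: joints at [-1.382, 0.276, 1.505, -0, 1.361, -0.121], TCP at [0.175, -0.548, 0.231] pointing down, gripper open.
Joint ranges: [-2.89, 2.89], [-0.75, 2.08], [0.22, 2.7], [-1.18, 4.32], [0.11, 2.71], [-2.7, 2.7]. Speed limits (rad/s): [2.57, 2.57, 3.14, 3.14, 3.14, 3.14].

INTERFACE

Orientations are given as a unit quaternion [w, x, y, z].
In Python, from rig import * gives the robot as it stands.
- The arm moves only by the tool apply_moves, never from a script. Its argument "steps" is one flat list of numbers, 4 for each row, row after row: the shift along the world's x, y, z in cm, then the turn about the world's z in degrees. A call has 1 to 8 rows; each row is the pose to reach, as a shift and turn from the pose commanded when the call began; what a row does not reach only later rows make up. A row lasts 1/12 s, in which the tool goes at most 41.7 mm and 7.16 degrees, less where a joint would pass 70% of its speed; a pose out of reach is approached as far as the arm can. A call with a gripper value outside its range is refused whole. "jaw" is the closure in counts, from 0 (fully open) to 255 (shut), set as the call begins (left out, the last holds). The fingers move at their own pace and stop on an object; "newtons" is the grip in N (left out, the last holds). Time passes only in rows, so rows that repeat a pose let the fingers close. It gives the time, the measured TCP pose, the force, the opening and the grip force at its end, in the units of the state.
- get_state(): the state, without advancing time (a new reading comes with each control period).
- get_image(name): name is "scene" or "top" or "wrist"; returns the picture (480x640x3 uint8, red, green, blue); there is no depth.
- calibration(name): a dict with "fx", "fy", "cx", "cy" (pixels), "xyz" and "rotation" of the camera in the world. Camera axes: x right, y up, looking along -z (the intrinsics and any distortion apply to the point x, -y, -z); pixel columns grow to the right and rows downward; lengths in m; the calibration is good to about 2 mm. A picture is of the moment at which its call begins: read the wrist's pose just before it. calibration takes no time and is no camera call; for the wrist camera it gives the pose at the moment of the call.
- sign_off(): hands the job in; it is judged then, once.
The state is a dict: "clock": time; "qpos": joint angles; "qd": joint speeds; "effort": joint torques, N m; "position": TCP position; "ee_rot": TCP orientation; "contact_force": force on the tool from outside, world axes, zero at the start; "moment": the same for the moment, N m; "width": finger opening in m; "gripper_force": force on a finger pad.
Only numpy, scipy, OpenCV 4.12 (cv2) and the standard library are available. Lean on these libraries where they do the work, as an engineer would, in place of code of your own. Each camera call takes 0.05 s, during which the arm holds its last target. There are 200 camera calls.

## Working session

There is one attempt and no reset: what is moved stays moved. The work goes in short steps, Python scripts to look and compute and a tool call to move; the robot and the scene stay as the last step left them, time stands still between calls to the robot, and variables do not carry over. Pictures are saved under pics/ and viewed, at most 10 in all, crops included, and the job is handed in when it is done.

Besides the shell and the picture viewer there is one more tool, called by a JSON object that holds its "api" and its "payload". apply_moves: Moves the arm, as the interface text tells. Its arguments: {"type":"object","properties":{"steps":{"type":"array","items":{"type":"number"}},"jaw":{"type":"number"},"newtons":{"type":"number"}},"required":["steps"]}

```bash
mkdir -p pics; python3 - <<'E'
from rig import *
import cv2,numpy as np
for n in ("scene","top"):
    im=get_image(n); cv2.imwrite(f"pics/{n}0.png",im[:,:,::-1]); c=calibration(n)
    print(n,c)
s=get_state(); print(s)
E
```

```text
scene {'fx': 535.3423114157364, 'fy': 535.3423114157364, 'cx': 313.5248371036995, 'cy': 228.45376614698677, 'xyz': array([ 1.01940088, -0.7216218 ,  0.70907086]), 'rotation': array([0.8654275 , 0.43199013, 0.10658298, 0.23034719])}
top {'fx': 447.17587209315667, 'fy': 447.17587209315667, 'cx': 319.7865295988643, 'cy': 235.2849971574518, 'xyz': array([ 5.11878458e-01, -5.38853474e-04,  9.04109773e-01]), 'rotation': array([ 0.71425003,  0.03561144, -0.04710071, -0.69739533])}
{'clock': 0.1, 'qpos': array([-1.38205563e+00,  2.76529356e-01,  1.50601246e+00,  3.36671886e-06,
        1.36071737e+00, -1.21028317e-01]), 'qd': array([ 7.58722083e-04, -1.84862323e-03, -3.14038018e-03,  5.07247518e-04,
       -7.45734651e-05,  5.49221966e-04]), 'effort': array([ 1.74260684e-03, -4.17698014e+01, -2.46404189e+01, -1.49958687e-04,
        5.73362777e-03, -4.29638064e-06]), 'position': array([ 0.17517209, -0.54716398,  0.23052523]), 'ee_rot': array([-8.32842975e-04,  9.88029065e-01,  1.54265588e-01, -2.65606682e-05]), 'contact_force': array([ 0.37762082,  0.00045121, -0.22400754]), 'moment': array([ 0.01162472, -0.01179633,  0.03675807]), 'gripper_force': 0.0, 'width': 0.08512353540893913}
```

View pics/scene0.png

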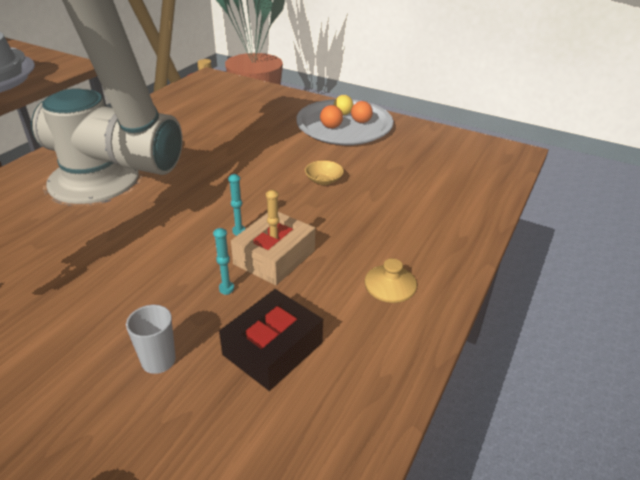

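View pics/top0.png

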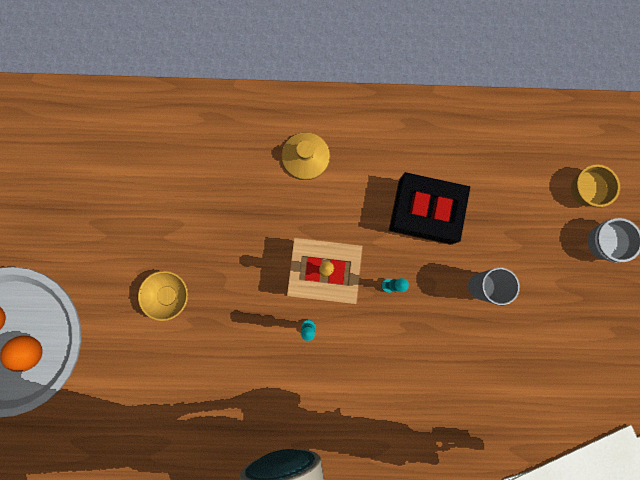

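Top view: the brass stem's cap is at (327,268) in the pale block at (325,271). Turquoise stems stand at (396,286) and (308,330), and the black block is at (430,208). The brass stem in the pale block is the one meant, by colour. I'll measure it and confirm it in a crop.

```bash
cat > h.py <<'E'
from rig import *
import cv2,numpy as np
from scipy.spatial.transform import Rotation as R
def ray(n,u,v,c=None):
    c=c or calibration(n); q=c['rotation']
    d=np.array([(u-c['cx'])/c['fx'],-(v-c['cy'])/c['fy'],-1.])
    return np.array(c['xyz']),R.from_quat([q[1],q[2],q[3],q[0]]).apply(d)
def onz(n,u,v,z,c=None):
    o,d=ray(n,u,v,c); return o+d*(z-o[2])/d[2]
def tri(n1,p1,n2,p2):
    o1,d1=ray(n1,*p1);o2,d2=ray(n2,*p2)
    t=np.linalg.lstsq(np.c_[d1,-d2],o2-o1,rcond=None)[0]
    a,b=o1+d1*t[0],o2+d2*t[1]; return (a+b)/2,np.linalg.norm(a-b)
E
python3 - <<'E'
from h import *
t=cv2.imread('pics/top0.png'); s=cv2.imread('pics/scene0.png')
ht=cv2.cvtColor(t,cv2.COLOR_BGR2HSV)
# pale wood
m=cv2.inRange(ht,(8,60,150),(22,150,255)); b=np.zeros_like(m); b[225:315,275:375]=m[225:315,275:375]
b=cv2.morphologyEx(b,cv2.MORPH_OPEN,np.ones((3,3)))
c=max(cv2.findContours(b,0,2)[0],key=cv2.contourArea)
r=cv2.minAreaRect(c);P=[onz('top',*p,.06) for p in cv2.boxPoints(r)]
print('block rect',r); print(np.round(P,4),np.mean(P,0)); print('sizes',[np.linalg.norm(P[i]-P[i-1]) for i in range(4)])
for i in range(4): e=P[i]-P[i-1]; print(np.degrees(np.arctan2(e[1],e[0])))
print('wood hsv',ht[250,305],'cap hsv',ht[268,327])
# brass cap
m=cv2.inRange(ht,(16,110,110),(32,255,255)); k=np.zeros_like(m); k[255:285,312:342]=m[255:285,312:342]
ys,xs=np.nonzero(k);print('brass top',xs.mean(),ys.mean(),len(xs),xs.min(),xs.max(),ys.min(),ys.max())
hs=cv2.cvtColor(s,cv2.COLOR_BGR2HSV);m=cv2.inRange(hs,(16,110,110),(32,255,255))
for row in range(186,245,3):
    x=np.nonzero(m[row,255:290])[0]; print(row,(x.min()+255,x.max()+255,len(x)) if len(x) else None,end=' ')
print()
for n,p,z in [('turqA',(401,285),.147),('turqB',(308,325),.147)]: print(n,onz('top',*p,z))
print('reds')
m=cv2.inRange(ht,(0,150,80),(6,255,255))|cv2.inRange(ht,(174,150,80),(180,255,255)); k=np.zeros_like(m);k[240:300,290:360]=m[240:300,290:360]
n,l,st,ce=cv2.connectedComponentsWithStats(k);print(st[1:],ce[1:])
A=cv2.resize(t[220:350,270:420],None,fx=4,fy=4,interpolation=2);B=cv2.resize(s[165:300,205:330],None,fx=4,fy=4,interpolation=2)
cv2.imwrite('pics/cropT.png',A);o=np.zeros((540,800,3),np.uint8)
A=cv2.resize(A,(420,364));B=cv2.resize(B,(380,410));o[:364,:420]=A;o[:410,420:]=B;cv2.imwrite('pics/crop.png',o)
E
```

```text
block rect ((326.47998046875, 255.13998413085938), (69.43788146972656, 29.274221420288086), 8.130102157592773)
[[ 0.5541  0.0416  0.06  ]
 [ 0.6092  0.0355  0.06  ]
 [ 0.5937 -0.0955  0.06  ]
 [ 0.5387 -0.0883  0.06  ]] [ 0.57391043 -0.02668105  0.06      ]
sizes [np.float64(0.13084164812005444), np.float64(0.05548466763281129), np.float64(0.1318574317074687), np.float64(0.055495449464728064)]
83.23718219462438
-6.383336187133627
-96.75924948704292
172.56783568868556
wood hsv [ 17 119 205] cap hsv [ 20 173 220]
brass top 326.06232294617564 267.22662889518415 353 312 341 255 284
186 None 189 (np.int64(272), np.int64(272), 1) 192 (np.int64(266), np.int64(277), 12) 195 (np.int64(265), np.int64(278), 14) 198 (np.int64(266), np.int64(277), 12) 201 (np.int64(267), np.int64(277), 11) 204 (np.int64(267), np.int64(276), 10) 207 (np.int64(267), np.int64(277), 11) 210 (np.int64(267), np.int64(277), 11) 213 (np.int64(267), np.int64(277), 11) 216 (np.int64(268), np.int64(277), 10) 219 (np.int64(267), np.int64(278), 12) 222 (np.int64(267), np.int64(277), 11) 225 (np.int64(269), np.int64(275), 7) 228 (np.int64(270), np.int64(276), 7) 231 (np.int64(270), np.int64(276), 7) 234 (np.int64(270), np.int64(276), 7) 237 None 240 None 243 None 
turqA [ 0.51997141 -0.15087107  0.147     ]
turqB [0.45019713 0.00434382 0.147     ]
reds
[[305 257  17  25 337]
 [328 260  18  25 315]] [[312.67655786 268.73293769]
 [337.26349206 271.96507937]]
```

View pics/crop.png

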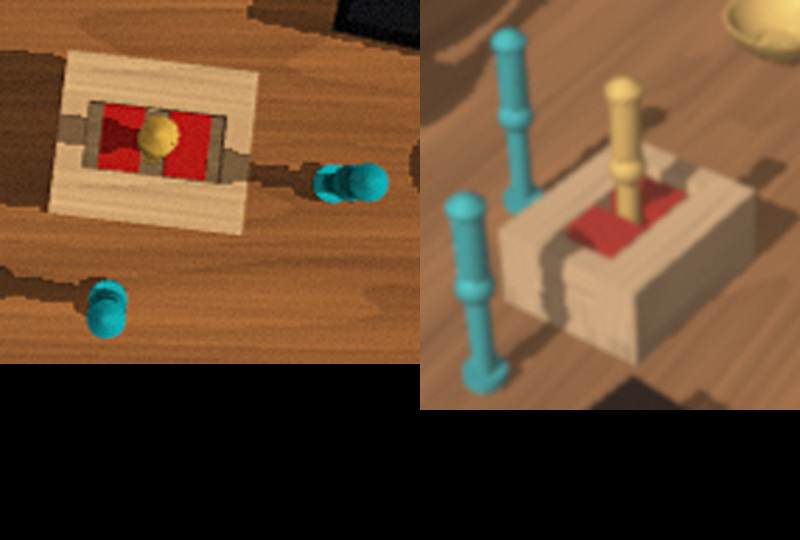

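The crop shows the brass stem (crop 158,136, top view 326.4,268.6) in the pale block with two red cheeks, so it's the right one. The turquoise ones stand clear, to the right of the block and below it. Next I'll compute the pose.

```bash
python3 - <<'E'
from h import *
C=np.array([(68,50),(259,72),(242,235),(48,212)])/2.8+[270,220]
P=np.array([onz('top',*p,.06) for p in C]);print(P.mean(0))
for i in range(4): e=P[i]-P[i-1]; print(np.linalg.norm(e),np.degrees(np.arctan2(e[1],e[0])))
print('cap top z.155',onz('top',326.4,268.2,.157), 'scene axis z',[onz('scene',271.7,r,z) for r,z in((195,.155),(209,.127))])
print(tri('top',(326.4,268.2),'scene',(271.7,194.5)))
s=get_state();q=s['ee_rot'];M=R.from_quat([q[1],q[2],q[3],q[0]]).as_matrix();print('tool y yaw',np.degrees(np.arctan2(M[1,1],M[0,1])))
c=calibration('wrist');print(c['xyz']-s['position'],c['rotation'])
E
```

```text
[ 0.54461104 -0.02472558  0.06      ]
0.10954801501921012 -5.303324438747989
0.13036052581055455 -95.19119633650112
0.11004826897983568 174.73796735748365
0.13043981580892147 84.58901102372661
cap top z.155 [ 0.54486361 -0.02398834  0.157     ] scene axis z [array([ 0.54980339, -0.03046708,  0.155     ]), array([ 0.55201188, -0.03555027,  0.127     ])]
(array([ 0.54528228, -0.0240741 ,  0.15092872]), np.float64(0.00036693978131742346))
tool y yaw -72.25157357230255
[0.07074332 0.02145517 0.14249755] [ 0.79878556 -0.1179695   0.0876246  -0.58339246]
```

{"api": "apply_moves", "payload": {"steps": [2.3,3.25,0,4.2,4.6,6.5,0,8.4,6.9,9.8,0,12.6,9.2,13,0,16.8,11.5,16.3,0,21,13.8,19.5,0,25.2,16.1,22.8,0,29.4,18.4,26,0,33.6], "jaw": 0, "newtons": 20}}

```text
clock: 0.77
position: [0.3597, -0.2856, 0.2311]
ee_rot: [-0.0, 0.901, 0.435, 0.0]
contact_force: [0.7, -0.7, -0.5]
width: 0.0855
gripper_force: 0.0
```

{"api": "apply_moves", "payload": {"steps": [2.3,3.25,0,4.2,4.6,6.5,0,8.4,6.9,9.8,0,12.6,9.2,13,0,16.8,11.5,16.3,0,21,13.8,19.5,0,25.2,16.1,22.8,0,29.4,18.5,26.2,0,33.4]}}

```text
clock: 1.43
position: [0.5447, -0.0238, 0.2311]
ee_rot: [-0.0, 0.737, 0.675, -0.0]
contact_force: [0.8, -0.8, 0.2]
width: 0.0853
gripper_force: 0.0
```

{"api": "apply_moves", "payload": {"steps": [0,0,0,0,0,0,0,0]}}

```text
clock: 1.6
position: [0.5447, -0.0238, 0.2305]
ee_rot: [-0.0, 0.738, 0.675, -0.0]
contact_force: [-1.5, -1.2, 0.1]
width: 0.0848
gripper_force: 0.0
```

```bash
python3 - <<'E'
from h import *
s=get_state();q=s['ee_rot'];M=R.from_quat([q[1],q[2],q[3],q[0]]).as_matrix();print(s['position'],s['clock'],s['contact_force'],s['qpos'][5],'tool y yaw',np.degrees(np.arctan2(M[1,1],M[0,1])))
c=calibration('wrist'); im=get_image('wrist');cv2.imwrite('pics/w1.png',im[:,:,::-1])
np.save('w1c.npy',c,allow_pickle=True)
E
```

```text
[ 0.54474904 -0.02381194  0.23052484] 1.6 [-1.51072116 -1.23354479  0.07403028] -0.08319417753796073 tool y yaw -5.037823396158857
```

View pics/w1.png

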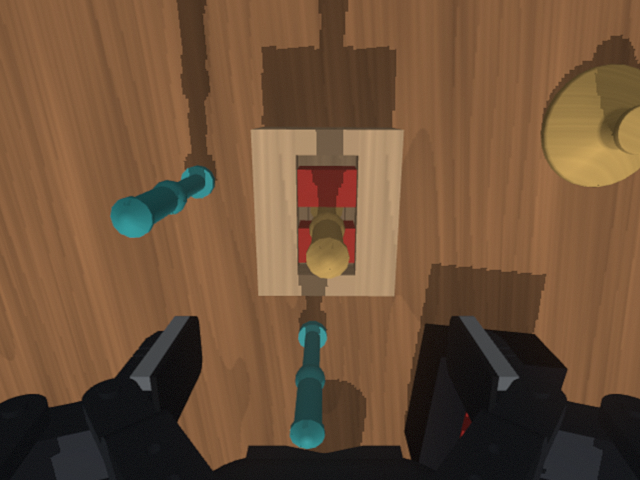

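The wrist view shows the brass cap (327,258) centred between the finger pads (columns about 190 and 460), with the turquoise stems clear of both fingers. I'll descend.

{"api": "apply_moves", "payload": {"steps": [0,0,-2,0,0,0,-4.5,0,0,0,-7,0,0,0,-9.5,0,0,0,-11.5,0,0,0,-12.3,0,0,0,-12.3,0]}}

```text
clock: 2.23
position: [0.5419, -0.0268, 0.1065]
ee_rot: [-0.002, 0.74, 0.673, -0.002]
contact_force: [-0.2, 0.1, 0.2]
width: 0.0851
gripper_force: 0.0
```

```bash
python3 - <<'E'
from h import *
s=get_state();print(s['position'],s['contact_force'])
im=get_image('wrist');c=calibration('wrist')
cv2.imwrite('pics/w2.png',im[:,:,::-1])
c0=np.load('w1c.npy',allow_pickle=True).item();print(onz('wrist',327,256,.157,c0))
E
```

```text
[ 0.54193734 -0.02682172  0.10646273] [-0.21279411  0.05037851  0.18506737]
[ 0.54620313 -0.02401951  0.157     ]
```

View pics/w2.png

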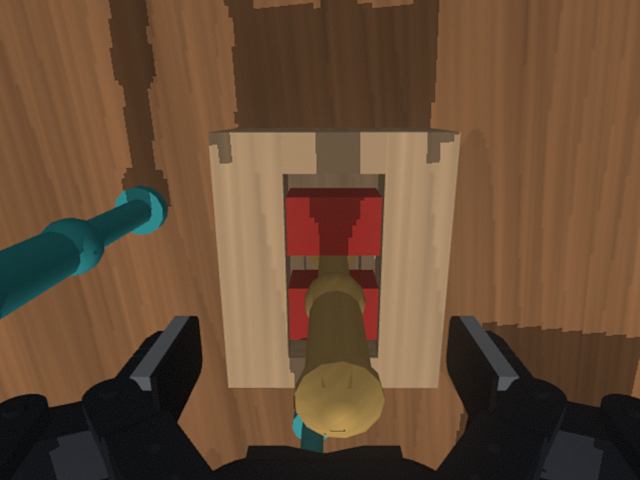

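The stem is off-centre towards +x (cap column 339, finger midpoint about 325), and the measured pose has drifted about 3 mm. I'll correct that, then close gently.

{"api": "apply_moves", "payload": {"steps": [0.35,0.3,0.2,0,0.35,0.3,0.2,0,0.35,0.3,0.2,0]}}

```text
clock: 2.53
position: [0.5492, -0.0229, 0.112]
ee_rot: [0.001, 0.739, 0.674, 0.001]
contact_force: [0.2, -1.0, 0.4]
width: 0.0853
gripper_force: 0.0
```

{"api": "apply_moves", "payload": {"steps": [0,0,0,0,0,0,0,0,0,0,0,0,0,0,0,0,0,0,0,0,0,0,0,0,0,0,0,0,0,0,0,0], "jaw": 255, "newtons": 30}}

```text
clock: 3.2
position: [0.5473, -0.0226, 0.1103]
ee_rot: [-0.0, 0.739, 0.674, -0.0]
contact_force: [-0.9, -0.4, 2.9]
width: 0.0194
gripper_force: 29.2
```

Held at 19.4 mm wide (the neck is 20 mm). Now I'll rock towards +y, the left cheek.

{"api": "apply_moves", "payload": {"steps": [0,0.3,0,0,0.05,0.6,0,0,0.1,0.9,-0.05,0,0.1,1.2,-0.05,0,0.15,1.5,-0.1,0,0.15,1.8,-0.1,0,0.2,2.0,-0.1,0,0.2,2.0,-0.1,0]}}

```text
clock: 3.87
position: [0.5493, -0.0033, 0.1098]
ee_rot: [0.001, 0.738, 0.674, -0.001]
contact_force: [-3.3, -4.1, 5.2]
width: 0.0201
gripper_force: 29.7
```

{"api": "apply_moves", "payload": {"steps": [0,0.2,0,0,0,0.4,-0.05,0,0,0.6,-0.1,0,0,0.7,-0.1,0,0,0.7,-0.1,0]}}

```text
clock: 4.28
position: [0.5498, 0.0036, 0.1087]
ee_rot: [0.001, 0.738, 0.674, -0.001]
contact_force: [-1.5, -5.7, 3.9]
width: 0.0196
gripper_force: 29.4
```

```bash
python3 - <<'E'
from h import *
im=get_image('wrist');cv2.imwrite('pics/w3.png',im[:,:,::-1]);s=get_state();print(s['position'],s['contact_force'],s['moment'])
E
```

```text
[0.5498056  0.00365438 0.10868294] [-3.4638408  -4.67528651  4.40895865] [-0.84788466  0.54309972 -0.00543954]
```

View pics/w3.png

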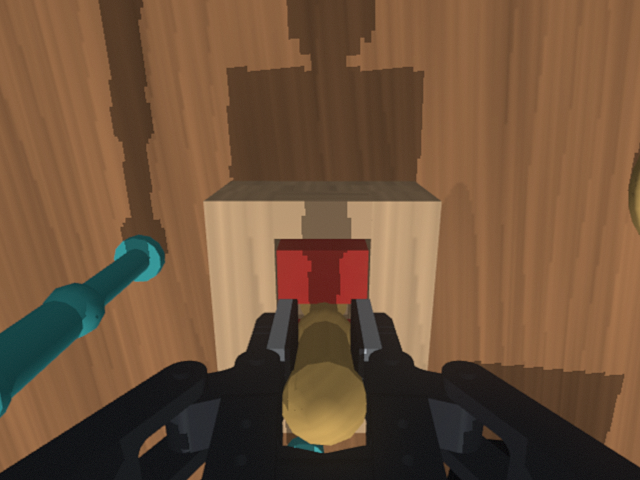

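The left cheek is now flush against the channel end (rear edge at row 240, no gap), so it has been pushed back. Next I'll go through centre to the other side.

{"api": "apply_moves", "payload": {"steps": [-0.05,-0.4,0,0,-0.1,-0.8,0.1,0,-0.1,-1.2,0.1,0,-0.15,-1.6,0.15,0,-0.2,-2.0,0.2,0,-0.2,-2.4,0.2,0,-0.25,-2.8,0.2,0,-0.25,-3.0,0.2,0]}}

```text
clock: 5.0
position: [0.5473, -0.0257, 0.1101]
ee_rot: [-0.0, 0.739, 0.674, 0.0]
contact_force: [0.2, 3.4, 0.8]
width: 0.0195
gripper_force: 29.5
```

{"api": "apply_moves", "payload": {"steps": [-0.05,-0.3,0,0,-0.05,-0.7,0,0,-0.1,-1.1,-0.05,0,-0.15,-1.5,-0.1,0,-0.2,-1.9,-0.1,0,-0.2,-2.3,-0.15,0,-0.25,-2.6,-0.2,0,-0.25,-2.6,-0.2,0]}}

```text
clock: 5.67
position: [0.5449, -0.0521, 0.1085]
ee_rot: [0.0, 0.739, 0.674, 0.0]
contact_force: [0.5, 2.9, 3.4]
width: 0.0195
gripper_force: 29.7
```

{"api": "apply_moves", "payload": {"steps": [0,-0.2,0,0,0,-0.2,0,0,0,-0.2,0,0]}}

```text
clock: 5.92
position: [0.5448, -0.0536, 0.1083]
ee_rot: [-0.0, 0.739, 0.674, 0.0]
contact_force: [-0.3, 4.1, 1.6]
width: 0.0196
gripper_force: 29.6
```

{"api": "apply_moves", "payload": {"steps": [0.05,0.4,0.05,0,0.1,0.8,0.1,0,0.1,1.2,0.15,0,0.15,1.6,0.2,0,0.2,2.0,0.2,0,0.2,2.4,0.25,0,0.25,2.9,0.25,0,0.25,2.9,0.25,0]}}

```text
clock: 6.58
position: [0.5472, -0.0237, 0.1107]
ee_rot: [-0.0, 0.738, 0.674, 0.0]
contact_force: [0.0, -2.4, -2.8]
width: 0.0195
gripper_force: 29.3
```

```bash
python3 - <<'E'
from h import *
s=get_state();print(s['position'],s['contact_force'],s['moment'])
a=get_image('wrist')[:,:,::-1];b=get_image('scene')[150:300,200:340,::-1]
o=np.zeros((600,800,3),np.uint8);o[:360,:400]=cv2.resize(a[120:480,120:520],(400,360));o[:430,400:]=cv2.resize(b,(400,430));cv2.imwrite('pics/w4.png',o)
E
```

```text
[ 0.54723946 -0.02374065  0.11065373] [ 0.02224348 -2.43457891 -2.78298082] [-0.37329404 -0.00184978 -0.06175063]
```

View pics/w4.png

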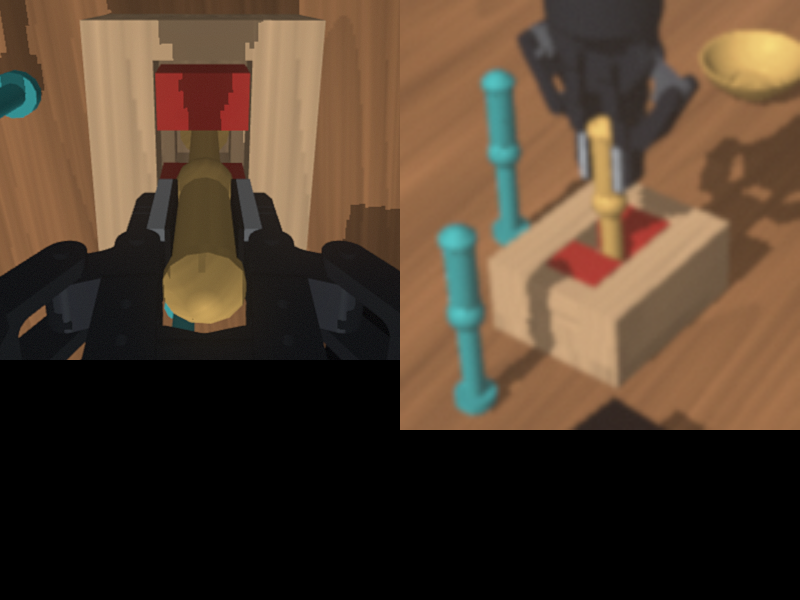

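The wrist crop shows the left cheek's face edge at crop row 130 and the right's at row 163. I'll measure the gap between them.

```bash
python3 - <<'E'
from h import *
yb=np.array([.092,.996])
for n,p in(('left rear',(323,192)),('left face',(323,250)),('right face',(296,283)),('right face2',(360,285))):
    q=onz('wrist',*p,.06);print(n,q,(q[:2]-[.5446,-.0247])@yb)
E
```

```text
left rear [0.55019643 0.01496465 0.06      ] 0.040020862531762215
left face [ 0.54757849 -0.01313418  0.06      ] 0.011793573830667183
right face [ 0.53270196 -0.02896751  0.06      ] -0.0053450610731290895
right face2 [ 0.5641272  -0.03296384  0.06      ] -0.006434277935520054
```

```bash
python3 - <<'E'
from h import *
im=get_image('wrist');cv2.imwrite('pics/w5.png',im[:,:,::-1])
yb=np.array([.092,.996])
f=lambda u,v,z:round(float(((onz('wrist',u,v,z))[:2]-[.5446,-.0247])@yb)*1000,1)
for u in(285,290,362): print(u,[(v,*map(int,im[v,u])) for v in range(244,304,2)])
print([(v,*map(int,im[v,290])) for v in range(128,200,2)])
for v in (130,140,170,180,190,192,250,283,290,296,300): print(v,f(295,v,.06),f(295,v,.034))
E
```

```text
285 [(244, 154, 48, 41), (246, 153, 50, 44), (248, 154, 47, 41), (250, 127, 78, 60), (252, 114, 94, 72), (254, 114, 93, 70), (256, 114, 94, 70), (258, 115, 93, 71), (260, 114, 92, 70), (262, 114, 93, 69), (264, 115, 94, 71), (266, 115, 94, 71), (268, 114, 93, 71), (270, 115, 94, 71), (272, 113, 93, 68), (274, 115, 95, 71), (276, 115, 94, 71), (278, 114, 94, 70), (280, 116, 97, 74), (282, 88, 54, 41), (284, 72, 28, 24), (286, 75, 32, 25), (288, 74, 29, 23), (290, 74, 31, 22), (292, 76, 34, 27), (294, 75, 30, 23), (296, 74, 30, 23), (298, 73, 43, 39), (300, 75, 77, 77), (302, 75, 76, 76)]
290 [(244, 155, 49, 43), (246, 152, 46, 41), (248, 153, 45, 39), (250, 126, 77, 59), (252, 115, 95, 73), (254, 115, 93, 71), (256, 115, 94, 71), (258, 114, 92, 70), (260, 114, 93, 71), (262, 114, 93, 70), (264, 114, 94, 71), (266, 115, 94, 71), (268, 113, 93, 71), (270, 115, 94, 72), (272, 114, 94, 70), (274, 114, 93, 70), (276, 114, 93, 71), (278, 115, 94, 71), (280, 115, 95, 72), (282, 88, 53, 39), (284, 74, 29, 22), (286, 75, 32, 24), (288, 74, 31, 23), (290, 74, 31, 21), (292, 75, 30, 25), (294, 7
[... 869 characters left out ...]
92, 70), (148, 111, 92, 69), (150, 113, 92, 70), (152, 113, 92, 72), (154, 112, 92, 69), (156, 113, 92, 70), (158, 112, 92, 70), (160, 111, 90, 68), (162, 140, 114, 86), (164, 181, 149, 112), (166, 180, 148, 111), (168, 179, 147, 111), (170, 180, 148, 111), (172, 179, 147, 111), (174, 179, 146, 111), (176, 177, 144, 109), (178, 180, 149, 111), (180, 122, 99, 76), (182, 110, 93, 69), (184, 75, 35, 26), (186, 77, 33, 27), (188, 76, 34, 26), (190, 75, 35, 27), (192, 109, 37, 30), (194, 152, 50, 43), (196, 149, 47, 40), (198, 150, 49, 42)]
130 67.7 66.8
140 63.4 61.9
170 50.1 46.8
180 45.5 41.6
190 40.9 36.4
192 40.0 35.3
250 11.7 3.3
283 -5.4 -16.1
290 -9.2 -20.4
296 -12.4 -24.1
300 -14.6 -26.5
```

The right cheek is at about 15 mm, fully back. The left is at only about 12 to 13 mm and still shows a gap behind it, so I'll rock further left.

{"api": "apply_moves", "payload": {"steps": [0.05,0.4,0,0,0.1,0.8,0,0,0.1,1.2,-0.05,0,0.15,1.6,-0.1,0,0.2,2.0,-0.15,0,0.2,2.4,-0.2,0,0.25,2.8,-0.2,0,0.3,3.1,-0.2,0]}}

```text
clock: 7.4
position: [0.5501, 0.0061, 0.1085]
ee_rot: [0.0, 0.739, 0.674, -0.001]
contact_force: [-0.6, -6.0, -2.5]
width: 0.0195
gripper_force: 29.3
```

{"api": "apply_moves", "payload": {"steps": [0,0.2,-0.05,0,0,0.3,-0.05,0,0,0.3,-0.05,0]}}

```text
clock: 7.65
position: [0.5504, 0.0092, 0.1081]
ee_rot: [0.0, 0.739, 0.674, -0.0]
contact_force: [-0.5, -5.1, -1.1]
width: 0.02
gripper_force: 29.3
```

```bash
python3 - <<'E'
from h import *
s=get_state();print(s['position'],s['contact_force'])
im=get_image('wrist');cv2.imwrite('pics/w6.png',im[:,:,::-1])
h=cv2.cvtColor(im,cv2.COLOR_RGB2HSV)
yb=np.array([.092,.996])
f=lambda u,v,z:round(float(((onz('wrist',u,v,z))[:2]-[.5446,-.0247])@yb)*1000,1)
for u in(285,290,300,360):
  print(u,[(v,*map(int,im[v,u]),f(u,v,.06)) for v in range(200,330,1) if abs(int(im[v,u].sum())-int(im[v-2,u].sum()))>45])
E
```

```text
[0.55038676 0.00918225 0.1081232 ] [-0.51993897 -5.13823258 -1.06268816]
285 [(213, 134, 110, 84, 63.9), (214, 190, 157, 119, 63.4), (215, 189, 157, 119, 62.9), (250, 144, 108, 81, 45.9), (251, 81, 40, 31, 45.4), (252, 77, 30, 23, 44.8), (258, 109, 43, 37, 41.8), (259, 151, 52, 45, 41.3), (260, 162, 52, 45, 40.8)]
290 [(213, 134, 109, 83, 63.9), (214, 190, 157, 120, 63.4), (215, 189, 156, 119, 62.9), (250, 143, 108, 81, 45.8), (251, 81, 38, 29, 45.3), (252, 78, 32, 26, 44.8), (259, 149, 49, 42, 41.3), (260, 162, 52, 46, 40.8)]
300 [(213, 134, 111, 84, 63.9), (214, 190, 157, 119, 63.4), (215, 188, 156, 118, 62.9), (223, 154, 126, 96, 59.1), (224, 151, 124, 94, 58.6), (228, 190, 157, 118, 56.7), (229, 190, 157, 118, 56.2), (250, 145, 108, 81, 45.8), (251, 81, 40, 31, 45.3), (252, 77, 30, 22, 44.8), (259, 150, 48, 41, 41.3), (260, 164, 51, 45, 40.8), (324, 86, 70, 49, 6.7), (325, 83, 66, 45, 6.1)]
360 [(213, 133, 109, 83, 63.9), (214, 189, 155, 118, 63.4), (215, 189, 154, 118, 62.9), (250, 142, 106, 81, 45.8), (251, 84, 39, 32, 45.3), (252, 79, 33, 26, 44.8), (259, 141, 49, 43, 41.3), (260, 168, 54, 48, 40.8), (327, 46, 44, 41, 4.9)]
```

{"api": "apply_moves", "payload": {"steps": [0,0.2,0,0,0,0.4,-0.05,0,0.05,0.5,-0.05,0,0.05,0.6,-0.1,0,0.05,0.6,-0.1,0]}}

```text
clock: 8.12
position: [0.5509, 0.0144, 0.1072]
ee_rot: [0.001, 0.739, 0.674, -0.001]
contact_force: [-0.3, -7.2, -0.9]
width: 0.0197
gripper_force: 29.4
```

```bash
python3 - <<'E'
from h import *
s=get_state();print(s['position'],s['contact_force'])
im=get_image('wrist');cv2.imwrite('pics/w7.png',im[:,:,::-1])
yb=np.array([.092,.996])
f=lambda u,v,z:round(float(((onz('wrist',u,v,z))[:2]-[.5446,-.0247])@yb)*1000,1)
for u in(285,290):
  print(u,[(v,*map(int,im[v,u]),f(u,v,.06)) for v in range(200,330,1) if abs(int(im[v,u].sum())-int(im[v-2,u].sum()))>45])
E
```

```text
[0.55085295 0.01435742 0.10721148] [-0.29250281 -7.19179587 -0.92814136]
285 [(224, 137, 113, 86, 64.0), (225, 192, 157, 119, 63.5), (226, 190, 156, 118, 63.0), (261, 121, 82, 63, 45.7), (262, 80, 36, 28, 45.2), (263, 81, 35, 28, 44.7), (268, 151, 48, 42, 42.2), (269, 164, 54, 46, 41.7)]
290 [(224, 136, 111, 85, 64.0), (225, 191, 157, 118, 63.5), (226, 191, 156, 119, 63.0), (261, 121, 81, 61, 45.7), (262, 79, 34, 27, 45.2), (263, 79, 31, 24, 44.7), (268, 150, 50, 42, 42.2), (269, 163, 52, 44, 41.7), (316, 41, 33, 30, 16.7)]
```

The left cheek is now at about 15.5 mm, its stop. I'll return to centre.

{"api": "apply_moves", "payload": {"steps": [-0.05,-0.4,0.05,0,-0.1,-0.9,0.1,0,-0.1,-1.4,0.2,0,-0.15,-1.9,0.25,0,-0.2,-2.5,0.3,0,-0.3,-3.1,0.35,0,-0.35,-3.6,0.35,0,-0.35,-4.0,0.35,0]}}

```text
clock: 8.83
position: [0.547, -0.0252, 0.1108]
ee_rot: [-0.0, 0.739, 0.674, -0.0]
contact_force: [-0.5, 2.6, -1.7]
width: 0.0193
gripper_force: 30.2
```

{"api": "apply_moves", "payload": {"steps": [0,0,0,0,0,0,0,0,0,0,0,0]}}

```text
clock: 9.08
position: [0.5471, -0.0252, 0.1106]
ee_rot: [0.0, 0.739, 0.674, -0.001]
contact_force: [0.4, -0.3, -3.8]
width: 0.0195
gripper_force: 30.1
```

```bash
python3 - <<'E'
from h import *
s=get_state();print(s['position'],s['contact_force'])
im=get_image('wrist');cv2.imwrite('pics/w8.png',im[:,:,::-1])
yb=np.array([.092,.996])
f=lambda u,v,z:round(float(((onz('wrist',u,v,z))[:2]-[.5446,-.0247])@yb)*1000,1)
for u in(285,290,362):
  print(u,[(v,*map(int,im[v,u]),f(u,v,.06),f(u,v,.034)) for v in range(170,320,1) if abs(int(im[v,u].sum())-int(im[v-2,u].sum()))>45])
sc=get_image('scene');m=cv2.inRange(cv2.cvtColor(sc,cv2.COLOR_RGB2HSV),(16,110,110),(32,255,255))
for r in range(186,240,3):
  x=np.nonzero(m[r,255:290])[0]; print(r,(x.min()+255,x.max()+255) if len(x) else None,end=' ')
E
```

```text
[ 0.54709363 -0.02523104  0.11059734] [ 0.37017813 -0.33717083 -3.76654513]
285 [(176, 161, 130, 97, 46.2, 42.6), (177, 94, 55, 42, 45.8, 42.0), (178, 71, 27, 19, 45.3, 41.5), (179, 75, 31, 25, 44.9, 41.0), (184, 118, 39, 33, 42.6, 38.4), (185, 154, 49, 42, 42.1, 37.9), (186, 152, 50, 43, 41.6, 37.3), (242, 151, 84, 65, 14.7, 6.7), (243, 146, 123, 92, 14.2, 6.1), (244, 147, 123, 94, 13.7, 5.6), (247, 113, 92, 71, 12.1, 3.9), (248, 113, 91, 69, 11.6, 3.3), (280, 80, 40, 31, -4.9, -15.5), (281, 73, 29, 24, -5.5, -16.1), (299, 70, 64, 63, -15.2, -27.1), (300, 76, 77, 77, -15.7, -27.7)]
290 [(176, 161, 130, 96, 46.2, 42.6), (177, 96, 57, 44, 45.8, 42.0), (178, 71, 27, 23, 45.3, 41.5), (179, 75, 31, 23, 44.9, 41.0), (184, 118, 40, 33, 42.6, 38.4), (185, 152, 49, 41, 42.1, 37.9), (186, 151, 48, 42, 41.6, 37.3), (280, 82, 42, 34, -4.9, -15.5), (281, 74, 30, 23, -5.5, -16.1), (299, 69, 64, 63, -15.2, -27.1), (300, 75, 76, 77, -15.7, -27.7)]
362 [(177, 89, 53, 41, 45.8, 42.0), (178, 76, 30, 24, 45.3, 41.5), (179, 77, 31, 25, 44.9, 41.0), (184, 111, 39, 32, 42.6, 38.4), (185, 157, 50, 42, 42.1, 37.9), (186, 156, 50, 44, 41.6, 37.3), (281, 95, 67, 52, -5.5, -16.2), (282, 87, 50, 39, -6.0, -16.8), (283, 85, 45, 36, -6.6, -17.4), (299, 71, 63, 63, -15.2, -27.2), (300, 76, 76, 77, -15.7, -27.8)]
186 None 189 None 192 (np.int64(266), np.int64(273)) 195 (np.int64(265), np.int64(273)) 198 (np.int64(266), np.int64(273)) 201 (np.int64(266), np.int64(272)) 204 (np.int64(266), np.int64(272)) 207 (np.int64(267), np.int64(272)) 210 (np.int64(267), np.int64(272)) 213 (np.int64(267), np.int64(272)) 216 (np.int64(267), np.int64(273)) 219 (np.int64(267), np.int64(278)) 222 (np.int64(267), np.int64(277)) 225 (np.int64(269), np.int64(275)) 228 (np.int64(269), np.int64(276)) 231 (np.int64(269), np.int64(276)) 234 (np.int64(269), np.int64(276)) 237 (np.int64(271), np.int64(276))
```

Left is at about 15.4 mm and right about 14.5. I'll rock right once more for margin, as far as I did on the left.

{"api": "apply_moves", "payload": {"steps": [-0.05,-0.5,0,0,-0.1,-1.0,-0.05,0,-0.15,-1.5,-0.1,0,-0.2,-2.0,-0.15,0,-0.25,-2.5,-0.2,0,-0.3,-3.0,-0.25,0,-0.35,-3.5,-0.3,0,-0.35,-3.8,-0.35,0]}}

```text
clock: 9.85
position: [0.5439, -0.061, 0.1072]
ee_rot: [-0.002, 0.739, 0.673, 0.002]
contact_force: [1.0, 13.1, 2.0]
width: 0.0194
gripper_force: 30.3
```

{"api": "apply_moves", "payload": {"steps": [0,-0.1,0,0,0,-0.1,0,0]}}

```text
clock: 10.02
position: [0.5439, -0.0615, 0.1072]
ee_rot: [-0.002, 0.739, 0.673, 0.002]
contact_force: [0.8, 9.8, 0.8]
width: 0.0192
gripper_force: 30.2
```

{"api": "apply_moves", "payload": {"steps": [0.05,0.5,0.05,0,0.1,1.0,0.1,0,0.15,1.5,0.15,0,0.2,2.0,0.2,0,0.25,2.5,0.25,0,0.3,3.0,0.3,0,0.35,3.5,0.35,0,0.35,3.95,0.35,0]}}

```text
clock: 10.68
position: [0.5476, -0.0236, 0.1106]
ee_rot: [0.0, 0.739, 0.674, 0.0]
contact_force: [0.5, -2.5, -0.7]
width: 0.0193
gripper_force: 30.1
```

{"api": "apply_moves", "payload": {"steps": [0,0,0,0,0,0,0,0,0,0,0,0]}}

```text
clock: 10.93
position: [0.5474, -0.0234, 0.1106]
ee_rot: [-0.0, 0.739, 0.674, 0.001]
contact_force: [0.5, 0.5, -1.5]
width: 0.0195
gripper_force: 30.2
```

```bash
python3 - <<'E'
from h import *
s=get_state();print(s['position'],s['contact_force'],s['moment'])
im=get_image('wrist');cv2.imwrite('pics/w9.png',im[:,:,::-1])
yb=np.array([.092,.996])
f=lambda u,v,z:round(float(((onz('wrist',u,v,z))[:2]-[.5446,-.0247])@yb)*1000,1)
for u in(285,290):
  print(u,[(v,*map(int,im[v,u]),f(u,v,.06),f(u,v,.034)) for v in range(170,320,1) if abs(int(im[v,u].sum())-int(im[v-2,u].sum()))>45])
E
```

```text
[ 0.54744849 -0.02338484  0.11060289] [ 0.51518479  0.45521326 -1.50169916] [ 0.13697191 -0.22014432  0.05593933]
285 [(181, 135, 101, 76, 45.7, 41.8), (182, 76, 36, 30, 45.2, 41.3), (183, 73, 29, 22, 44.8, 40.7), (189, 139, 44, 38, 42.0, 37.6), (190, 152, 46, 41, 41.5, 37.1), (285, 95, 67, 50, -5.8, -16.7), (286, 73, 29, 24, -6.4, -17.3), (287, 73, 29, 24, -6.9, -17.9), (299, 68, 61, 61, -13.4, -25.3), (300, 75, 77, 77, -13.9, -25.9)]
290 [(181, 136, 103, 77, 45.7, 41.8), (182, 75, 36, 27, 45.2, 41.3), (183, 71, 28, 23, 44.8, 40.7), (189, 139, 45, 38, 42.0, 37.6), (190, 151, 46, 41, 41.5, 37.0), (285, 96, 68, 51, -5.8, -16.7), (286, 74, 32, 26, -6.4, -17.3), (287, 72, 29, 22, -6.9, -17.9), (299, 71, 65, 64, -13.4, -25.3), (300, 76, 78, 78, -13.9, -25.9)]
```

View pics/w9.png

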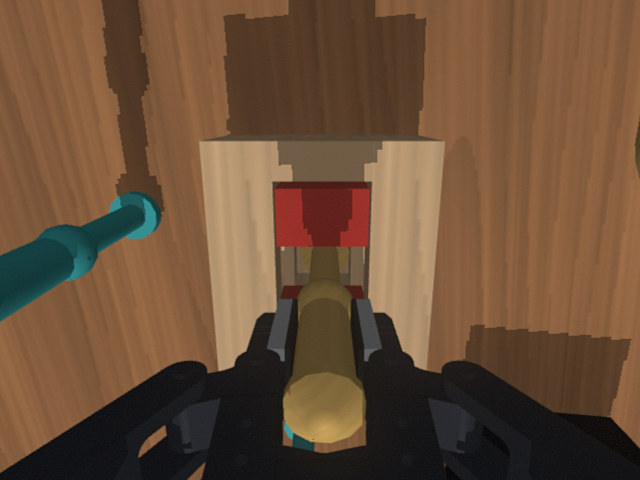

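Wrist view: both cheeks are back, and the right one hit its stop (13 N). The stem stands upright in the pads. I'll firm up the grip and start lifting.

{"api": "apply_moves", "payload": {"steps": [0,-0.1,0,0,0,-0.1,0,0,0,-0.1,0,0,0,-0.1,0,0], "jaw": 255, "newtons": 60}}

```text
clock: 11.32
position: [0.547, -0.025, 0.1107]
ee_rot: [-0.0, 0.739, 0.674, -0.0]
contact_force: [-0.2, 0.4, -1.2]
width: 0.0191
gripper_force: 58.4
```

{"api": "apply_moves", "payload": {"steps": [0,0,0.2,0,0,0,0.4,0,0,0,0.6,0,0,0,0.8,0,0,0,1.0,0,0,0,1.2,0,0,0,1.3,0,0,0,1.3,0]}}

```text
clock: 11.98
position: [0.5475, -0.0252, 0.1242]
ee_rot: [0.0, 0.739, 0.674, 0.0]
contact_force: [0.4, 0.5, -3.4]
width: 0.0189
gripper_force: 58.5
```

Lifted 13 mm, past the 7 mm catch, and only the stem's weight shows on the wrist. I'll carry on up.

{"api": "apply_moves", "payload": {"steps": [0,0,0.7,0,0,0,1.4,0,0,0,2.2,0,0,0,3.0,0,0,0,3.8,0,0,0,4.6,0,0,0,5.2,0,0,0,5.5,0]}}

```text
clock: 12.65
position: [0.5479, -0.0253, 0.1802]
ee_rot: [0.001, 0.739, 0.674, 0.001]
contact_force: [1.2, -0.2, -3.5]
width: 0.0191
gripper_force: 58.6
```

{"api": "apply_moves", "payload": {"steps": [0,0,0,0,0,0,0,0,0,0,0,0,0,0,0,0,0,0,0,0,0,0,0,0]}}

```text
clock: 13.15
position: [0.5471, -0.0251, 0.1784]
ee_rot: [-0.0, 0.739, 0.674, -0.0]
contact_force: [-0.1, 0.9, -2.9]
width: 0.0193
gripper_force: 58.6
```

```bash
python3 - <<'E'
from h import *
s=get_state();print(s['position'],s['contact_force'],s['moment'],abs(s['qd']).max())
a=get_image('scene')
cv2.imwrite('pics/end.png',cv2.resize(a[120:300,180:420,::-1],None,fx=3.2,fy=3.2,interpolation=2))
m=cv2.inRange(cv2.cvtColor(a,cv2.COLOR_RGB2HSV),(16,110,90),(32,255,255))
for r in range(165,240,3):
  x=np.nonzero(m[r,255:290])[0]; print(r,(x.min()+255,x.max()+255) if len(x) else None,end=' ')
c=calibration('scene')
q=c['rotation'];Rm=R.from_quat([q[1],q[2],q[3],q[0]])
for z in(.08,.23):
  p=Rm.inv().apply(np.array([.547,-.025,z])-c['xyz']);print('proj vertical',z,c['cx']+c['fx']*p[0]/-p[2],c['cy']+c['fy']*p[1]/p[2])
E
```

```text
[ 0.54711218 -0.02512495  0.17843536] [-0.09365032  0.87880253 -2.86606371] [-0.00962733  0.00994406  0.01468471] 0.001975602723245148
165 (np.int64(264), np.int64(272)) 168 (np.int64(264), np.int64(271)) 171 (np.int64(265), np.int64(271)) 174 (np.int64(265), np.int64(271)) 177 (np.int64(265), np.int64(271)) 180 (np.int64(265), np.int64(271)) 183 (np.int64(265), np.int64(271)) 186 (np.int64(266), np.int64(271)) 189 (np.int64(265), np.int64(277)) 192 (np.int64(265), np.int64(277)) 195 (np.int64(266), np.int64(275)) 198 (np.int64(268), np.int64(275)) 201 (np.int64(268), np.int64(275)) 204 (np.int64(268), np.int64(276)) 207 (np.int64(268), np.int64(276)) 210 (np.int64(268), np.int64(276)) 213 (np.int64(269), np.int64(276)) 216 (np.int64(269), np.int64(276)) 219 (np.int64(266), np.int64(280)) 222 (np.int64(266), np.int64(279)) 225 (np.int64(267), np.int64(278)) 228 None 231 None 234 None 237 None proj vertical 0.08 273.26983296879064 225.24181360715983
proj vertical 0.23 270.6788089509326 158.09237697022564
```

View pics/end.png

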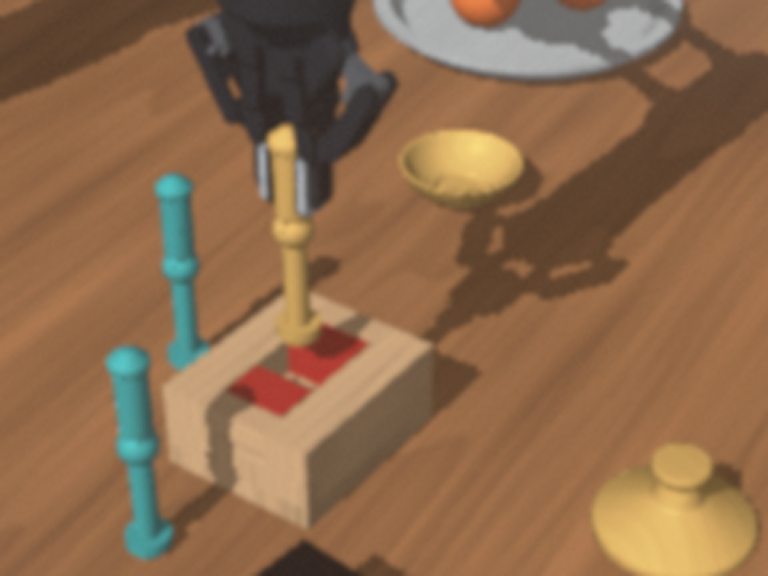

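The final view shows the stem hanging upright, its foot about 22 mm above the block. Both cheeks are back and nothing else in view has moved. Signing off.

```bash
python3 -c "
from rig import *
print(sign_off())"
```

```text
the job is handed in; nothing more can be done
None
```

The brass lamp stem is out: I rocked both red cheeks back to their stops, lifted it about 22 mm clear of the block, and it is held upright and still; the job was handed in at about 13 s, and the other parts in the last picture stood where they were (the tumbler was out of that view).

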